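# Seat the flask's cap in the clamp stand and hold the flask up

## Robot

A 6-joint arm with a two-finger parallel gripper is mounted at the origin on the work surface. World frame = base frame: x ahead of the robot, y to its left, z up, the work surface at z = 0. Lengths are in mm, angles in degrees, forces in N, time in s.
With the tool pointing down it reaches from about 350 to 850 mm from the base axis. Payload 8.1 kg.
Tool frame: the origin (TCP) lies midway between the tips of the shut fingers; the grasp point (between the pads) lies 19 mm behind it; z points along the fingers, y is the direction in which the jaws open and shut (so a half turn about z gives the same grasp; the last joint's range is limited). The gripper opens to 85 mm and grips with 20 to 120 N. Pads are 22 mm wide; open, the fingers measure 114 mm over their backs; the gripper's body (76 mm by 85 mm) begins 54 mm behind the grasp point. The pads swing forward as they close: fully open they stand 13 mm farther back than shut.
Start: joints at [-73.82, 7.471, 85.268, -0, 87.261, -4.893], TCP at [215.758, -559.869, 231.292] pointing down, gripper open.
Joint ranges: [-169.43, 169.43], [-51.17, 129.36], [1.28, 143.12], [-76.62, 256.62], [0, 156.53], [-152.29, 152.29]. Speed limits (degrees/s): [136.94, 136.94, 159.86, 180, 180, 180].

## Interface

Orientations are given as [roll, pitch, yaw] about the fixed x, y, z axes, in that order (R = Rz(yaw) Ry(pitch) Rx(roll)).
In Python, from bench import r gives the robot as it stands.
- The arm moves only by the tool carry_out, never from a script. Its argument "increments" is a list of rows, each a list of 3 entries, a list of its own where there are three numbers: the shift along the tool's x, y, z in m, then the turn, a rotation vector about the tool's x, y, z in rad, then the closure, from 0 (fully open) to 1 (shut). A call has 1 to 12 rows; each row shifts and turns the pose as measured when the row begins, along the tool's axes as they then stand; what a row does not reach is not made up. A row lasts 1/10 s, in which the tool goes at most 50 mm and 8.59 degrees, less where a joint would pass 70% of its speed; a pose out of reach is approached as far as the arm can. A call with a gripper value outside its range is refused whole. The fingers move at their own pace and stop on an object; "newtons" is the grip in N (left out, the last holds). Time passes only in rows, so rows that do not move let the fingers close. It gives the time, the measured TCP pose, the force and the opening at its end, in the units of the state.
- r.sense(): the state, without advancing time (a new reading comes with each control period).
- r.snapshot(name): name is "scene" or "side" or "wrist"; returns a dict with "image" (400x640x3 uint8, blue, green, red), "vertical_fov" (degrees; the focal length in pixels is half the picture's height over the tangent of half this angle, whatever the lens; pixels are square), "cx", "cy" (the principal point, pixels), "k1" (the pictures are not rectified: a ray, as slopes to the right and down, at radius r is drawn at 1 + k1 r^2 times it, then the intrinsics apply), "rvec" (rotation vector, rad) and "tvec" (3), from world to camera coordinates, as OpenCV has them. Camera axes: x right, y down, z forward; pixel columns grow to the right and rows downward; lengths in mm; the calibration is good to about 2 mm. A picture is of the moment at which its call begins. There is no depth.
- r.hand_in(): hands the job in, once; it reports no verdict.
The state is a dict: "time": time; "joint_pos": joint angles; "qd": joint speeds; "joint_efforts": joint torques, N m; "tool_pos": TCP position; "tcp_rot": TCP orientation; "ft_force": force on the tool from outside, world axes, zero at the start; "wrist_torque": the same for the moment, N m; "finger_gap": finger opening in mm.
Only numpy, scipy, OpenCV 4.12 (cv2) and the standard library are available. Lean on these libraries where they do the work, as an engineer would, in place of code of your own. Each camera call takes 0.05 s, during which the arm holds its last target.

## Task

The sample flask in the capping stand has its cap standing proud: swing the stand's clamp arm over on to the cap and push it until the cap is fully home, then swing the arm back past upright so that it stays open. Then lift the capped flask straight up above its nest, at least 10 cm, and finish while holding it there in the gripper, steady and level. Keep the flask upright throughout and leave everything else on the counter where it is.

Things in the scene. Friction and masses are not known exactly. Their poses are not given: they have to be found in the camera images.
- stand: fixed capping stand: aluminium base plate 130 (x) x 270 (y) x 12 mm; black nest ring round its origin (80 mm outside, 67 mm inside diameter, top 26 mm above the counter); upright steel hinge fork (36 x 26 mm, top 124 mm above the counter) at y = +95 mm. Origin: on the counter under the nest's centre, z up. The clamp arm swings in the stand's y-z plane (hinge axis along its x)
- clamp_arm (a joint): angle of the clamp's arm, rad: 0 = level over the nest, pad at the height of a seated cap; grows as it swings up; 1.57 upright; 2.05 open stop, leaning away from the nest; lowest -0.06. Little friction, some damping: past upright it sinks by its weight to the open stop or on to the cap, but its weight alone does not seat the cap
- pad (a point): centre of the underside of the clamp arm's rubber pad, 24 mm across, 95 mm from the hinge and 16 mm below the centreline of the arm, which is a steel bar 14 mm wide, 10 mm thick, 0.25 kg
- grip (a point): centre of the grey cross-grip, a cylinder 24 mm in diameter and 36 mm long along the stand's x axis, at the free end of the clamp arm, 175 mm from the hinge; when the arm is level it lies at stand y = -80 mm, 112 mm above the counter. It can be pinched by its two flat ends and turns between the fingers as the arm swings
- hinge (a point): centre of the clamp arm's hinge, fixed: 95 mm along the stand's +y from the nest's centre and 112 mm above the counter
- flask: steel sample flask standing in the nest ring: straight round body 62 mm diameter and 60 mm tall, then a shoulder and neck under a white push-on cap 55 mm across; 90 mm tall overall with the cap proud, 84 mm with it home; 0.25 to 0.5 kg. Origin: centre of its underside, 12 mm above the counter in the nest; z up
- cap (a joint): how far the flask's cap has been pushed down on to its neck, m: 0 = standing 6 mm proud, 0.006 = fully home. It resists with about 9 N of friction and stays where it is left
- cap_top (a point): centre of the top face of the flask's cap; 102 mm above the counter when proud in the nest, 96 mm when home
- spare_flask: a second flask of the same shape without a cap, 62 mm across and 80 mm tall, standing on the counter beyond the stand (origin: centre of its underside); a bystander
- coasters: stack of round cork coasters, 90 mm across, 30 mm tall, on the robot's side of the stand (origin: centre of underside); a bystander
- cup: clear plastic cup, 84 mm across the rim, 110 mm tall, to the robot's right (origin: centre of underside); a bystander
- spoon: bar spoon lying to the robot's right; a bystander
- bottle: amber bottle, 62 mm across, 200 mm tall, far left (origin: centre of underside); a bystander
- bowl: steel bowl, 120 mm across, 50 mm tall, far right (origin: centre of underside); a bystander
- tub: clear open tub 130 x 100 x 60 mm standing in a fixed red drip tray 300 x 240 x 45 mm at the robot's left (origin: centre of underside); a bystander
- nest (a point): centre of the nest's floor, 12 mm above the counter, where the flask's underside rests
Mind the look-alikes: they are no part of the job. What is shaped like the flask but purple, turquoise or yellow is not meant.

How it is judged (in metres and radians):
On the way, in this order (a step that is already met when the one before it is completed fails the run):
1. the clamp arm is swung over centre towards the cap, the cap still proud and the flask in its nest (value of joint clamp_arm below 1.1 rad and value of joint cap below 0.003 m and horizontal distance between flask and nest below 0.012 m and height (world z) of flask below 0.02 m), for 0.05 s.
2. the clamp arm bears on the cap and the cap is home (within 1 mm), the flask in its nest (value of joint cap above 0.005 m and value of joint clamp_arm below 0.06 rad and contact force between clamp_arm and flask above 0.5 N and horizontal distance between flask and nest below 0.012 m and height (world z) of flask below 0.02 m), for 0.1 s.
3. the clamp arm is back past upright, the flask still in its nest with the cap home (value of joint clamp_arm above 1.6 rad and value of joint cap above 0.0048 m and horizontal distance between flask and nest below 0.012 m and height (world z) of flask below 0.02 m), for 0.2 s.
At the end, for the whole second after the job is handed in: the gripper holds the flask at least 8 cm above its nest and within 5 cm of straight above it, level within 0.1 rad, still (below 20 mm/s and 0.15 rad/s), touching nothing of the stand, its cap home within 1.2 mm, the clamp arm open past upright (above 1.6 rad) (height (world z) of flask above 0.092 m and horizontal distance between flask and nest below 0.05 m and angle between flask's own z axis and vertical below 0.1 rad and linear speed of flask below 0.02 m/s and angular speed of flask below 0.15 rad/s and contact force between the fingers and flask above 1 N and contact force between stand and flask below 0.1 N and value of joint cap above 0.0048 m and value of joint clamp_arm above 1.6 rad); the arm keeps its last pose, push and grip.
It fails at once if the flask is tipped by more than 0.3 rad (angle between flask's own z axis and vertical above 0.3 rad).
It fails at once if a bystander is moved by more than 25 mm (distance of any of spare_flask, coasters, cup, spoon, bottle, bowl, tub from where it was at the start of the episode above 0.025 m).
It also fails if it takes over 67 s, if anything falls off the work surface, if the arm or the gripper's body presses on something with over 40 N, if the wrist force passes 120 N, or if a joint passes its speed limit or range.

## Working session

There is one attempt and no reset: what is moved stays moved. The work goes in short steps, Python scripts to look and compute and a tool call to move; the robot and the scene stay as the last step left them, time stands still between calls to the robot, and variables do not carry over. Pictures are saved under pics/ and viewed, and the job is handed in when it is done.

Besides the shell and the picture viewer there is one more tool, called after "Call:" as a command line: name --argument value ..., lists and objects as JSON in quotes. carry_out: Moves the arm, as the interface text tells. Its arguments: {"type":"object","properties":{"increments":{"type":"array"},"newtons":{"type":"number"}},"required":["increments"]}

```bash
ls; mkdir -p pics; python3 - <<'E'
from bench import r
import cv2
print(r.sense())
for n in ("scene","side","wrist"):
    s=r.snapshot(n); cv2.imwrite(f"pics/{n}0.png",s["image"]); print({k:v for k,v in s.items() if k!="image"})
E
```

```text
pics
{'time': 0.0, 'joint_pos': array([-7.38228693e+01,  7.51440763e+00,  8.53299370e+01, -1.99716163e-03,
        8.72604944e+01, -4.89281259e+00]), 'qd': array([-0.04604953, -0.02128667,  0.01788511,  0.07657299,  0.06581728,
        0.02819886]), 'joint_efforts': array([-1.04283235e-04, -5.69402969e+01, -5.00548446e+01, -1.68177021e-04,
        1.51888799e-02,  4.97166434e-05]), 'tool_pos': array([ 215.56271386, -559.35335876,  230.24541994]), 'tcp_rot': array([-1.79895373e+02, -6.95448165e-03,  2.10700343e+01]), 'ft_force': array([ 0.082197  ,  0.23910812, -0.0101158 ]), 'wrist_torque': array([0.00756386, 0.04150097, 0.0844855 ]), 'finger_gap': 85.33062511770906}
{'vertical_fov': 49.06369050452342, 'cx': 312.61665881006644, 'cy': 197.3236054260819, 'k1': -0.04927196148055952, 'rvec': array([ 1.9784834 ,  1.16053798, -0.59377296]), 'tvec': array([-251.68938104, -222.28097073, 1769.7895387 ])}
{'vertical_fov': 51.55709923662263, 'cx': 330.5683498125123, 'cy': 193.39473257619153, 'k1': -0.07358901164372336, 'rvec': array([ 0.8435453 , -2.36683036,  1.30124853]), 'tvec': array([419.59760838, 263.80650857, 969.00440399])}
{'vertical_fov': 58.56963893471987, 'cx': 318.2937175355875, 'cy': 197.69232959435573, 'k1': -0.06008227095109511, 'rvec': array([-2.35626508,  1.61622119,  0.27393087]), 'tvec': array([-598.1201719 ,  -40.78565915,  382.7865531 ])}
```

View pics/scene0.png

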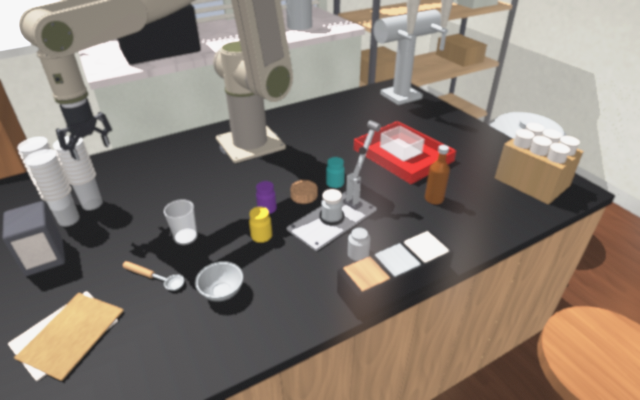

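View pics/side0.png

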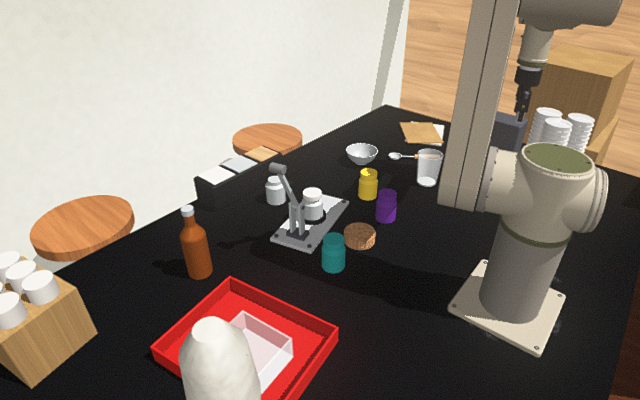

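View pics/wrist0.png

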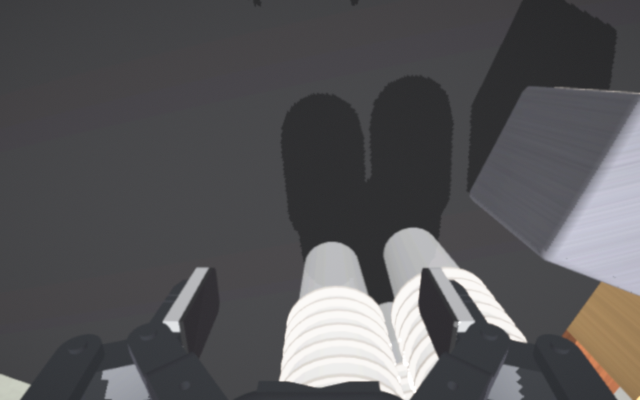

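The flask wanted stands in the stand's ring with a white cap: scene (332,205), side (313,203). It could be confused with these:
- spare uncapped flask: scene (359,243), side (276,190)
- yellow: scene (261,224)
- purple: scene (265,197)
- turquoise: scene (335,172)

I'll check this choice in close crops.

```bash
python3 - <<'E'
import cv2
a=cv2.imread("pics/scene0.png")[110:270,270:390]; b=cv2.imread("pics/side0.png")[150:260,255:365]
cv2.imwrite("pics/sc_c.png",cv2.resize(a,None,fx=3.7,fy=3.7,interpolation=cv2.INTER_CUBIC))
cv2.imwrite("pics/si_c.png",cv2.resize(b,None,fx=5,fy=5,interpolation=cv2.INTER_CUBIC))
E
```

```text
(no output)
```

View pics/sc_c.png

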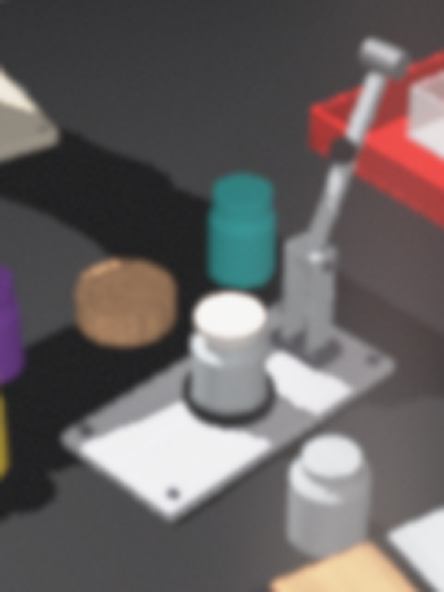

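View pics/si_c.png

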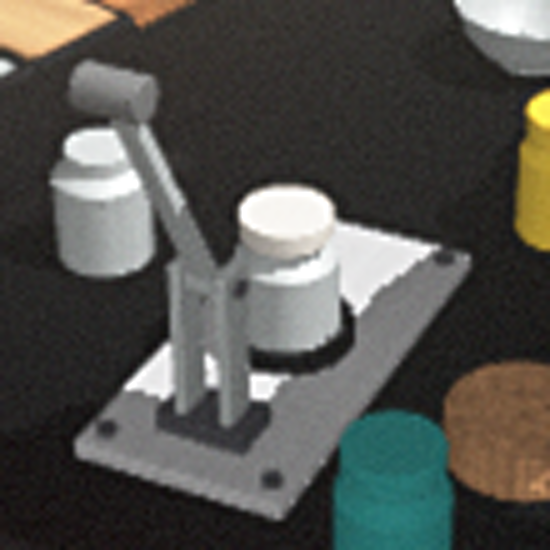

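```bash
cat > h.py <<'E'
import numpy as np, cv2
from scipy.optimize import least_squares
def cam(s):
    f=200/np.tan(np.radians(s["vertical_fov"])/2)
    return f,s["cx"],s["cy"],s["k1"],cv2.Rodrigues(np.array(s["rvec"]))[0],np.array(s["tvec"])
def proj(c,P):
    f,cx,cy,k,R,t=c
    q=np.atleast_2d(P)@R.T+t; x=q[:,:2]/q[:,2:]; r2=(x**2).sum(1,keepdims=True)
    return x*(1+k*r2)*f+[cx,cy]
def st(p,P):
    x,y,th=p; c,s=np.cos(th),np.sin(th)
    P=np.atleast_2d(P); return np.c_[x+c*P[:,0]-s*P[:,1],y+s*P[:,0]+c*P[:,1],P[:,2]]
E
cat > fit.py <<'E'
from h import *
from bench import r
A=cam(r.snapshot("scene"));B=cam(r.snapshot("side"))
def o(u,v,f,ox,oy): return ((u+.5)/f-.5+ox,(v+.5)/f-.5+oy)
S=lambda u,v:o(u,v,3.7,270,110); D=lambda u,v:o(u,v,5,255,150)
# name, scene, side
def pts(p):
    a,dy=p[3],0
    g=[0,95-175*np.cos(a),112+175*np.sin(a)]
    return st(p[:3],[[0,0,102],g])
def three(P2): pass
def tri(ua,ub):
    return least_squares(lambda X:np.r_[proj(A,X)[0]-ua,proj(B,X)[0]-ub],[550,0,100]).x
for n,a,b in [("cap",S(230,316),D(288,214)),("grip",S(385,57),D(114,92)),("spare top",S(330,457),D(97,148)),("coaster top",S(128,280),None),("turq top",S(243,192),D(393,441))]:
    if b: 
        X=tri(a,b); print(n,X.round(1),(proj(A,X)[0]-a).round(1),(proj(B,X)[0]-b).round(1))
def atz(c,u,z): 
    return least_squares(lambda X:proj(c,[X[0],X[1],z])[0]-u,[550,0]).x.round(1)
print("coast",atz(A,S(128,280),30))
for n,u in [("R",S(395,362)),("L",S(62,435)),("Bt",S(172,510))]: print("scene",n,atz(A,u,12))
for n,u in [("L",D(77,438)),("Bt",D(282,508)),("R",D(470,255))]: print("side",n,atz(B,u,12))
E
python3 fit.py
```

```text
cap [578.1  38.   98.1] [-0. -0.] [-0.  0.]
grip [533.9 208.9 267.4] [0.1 0. ] [ 0.1 -0. ]
spare top [742.4  29.4  76.3] [0.5 0.1] [ 0.5 -0.1]
turq top [409.9 151.5  87.3] [-0.1 -0. ] [-0.1  0. ]
coast [408.3  31.7]
scene R [609.4 186.8]
scene L [ 551.4 -106.1]
scene Bt [673.7 -70.3]
side L [605.1 188.3]
side Bt [477.6 159.9]
side R [ 547.1 -100.9]
```

```bash
cat >> fit.py <<'E'
print("yellow",atz(A,(261,224),60),"purple",atz(A,(265,197),60))
W=r.snapshot("wrist"); c=cam(W); cp=-c[4].T@c[5]; s=r.sense()
from scipy.spatial.transform import Rotation as Ro
T=Ro.from_euler('xyz',s["tcp_rot"],degrees=True)
print("cam in tool",T.inv().apply(cp-s["tool_pos"]), "view axis",T.inv().apply(c[4][2]))
E
python3 fit.py|tail -2
cat > go.py <<'E'
import sys,numpy as np
from bench import r
from scipy.spatial.transform import Rotation as Ro
s=r.sense();T=Ro.from_euler('xyz',s["tcp_rot"],degrees=True)
tgt=np.array([float(a) for a in sys.argv[1:4]]); yaw=float(sys.argv[4]) if len(sys.argv)>4 else 104.7
G=Ro.from_euler('xyz',[180,0,yaw],degrees=True)
print(s["time"],s["tool_pos"].round(1),s["tcp_rot"].round(2),s["joint_pos"].round(1),s["ft_force"].round(2),s["finger_gap"])
print("shift m",(T.inv().apply(tgt-s["tool_pos"])/1000).round(4),"rv",(T.inv()*G).as_rotvec().round(4))
E
```

```text
yellow [ 552.1 -186. ] purple [ 438.8 -123.3]
cam in tool [  85.9903672    -0.54771353 -142.97757411] view axis [-0.32550978 -0.00143263  0.94553759]
```

Call:
carry_out --increments '[[[0,0,-0.018],[0,0,-0.146],0],[[0,0,-0.018],[0,0,-0.146],0],[[0,0,-0.018],[0,0,-0.146],0],[[0,0,-0.018],[0,0,-0.146],0],[[0,0,-0.018],[0,0,-0.146],0],[[0,0,-0.018],[0,0,-0.146],0],[[0,0,-0.018],[0,0,-0.146],0],[[0,0,-0.018],[0,0,-0.146],0],[[0,0,-0.018],[0,0,-0.146],0],[[0,0,-0.018],[0,0,-0.146],0],[[0,0,0],[0,0,0],0]]'

```text
time: 1.5
tool_pos: [215.5, -559.0, 416.6]
tcp_rot: [180.0, -0.2, 107.1]
ft_force: [0.1, -0.1, 0.6]
finger_gap: 85.5
```

```bash
python3 go.py 500 -100 390
```

```text
1.5 [ 215.5 -559.   416.6] [180.    -0.18 107.1 ] [-73.8   7.8  65.8  -0.  106.6 -90.9] [ 0.07 -0.09  0.61] 85.49038151783601
shift m [0.355  0.4068 0.0278] rv [-0.     -0.0032  0.0418]
```

Call:
carry_out --increments '[[[0.03,0.034,0.0],[0,0,0.004],0],[[0.03,0.034,0.0],[0,0,0.004],0],[[0.03,0.034,0.0],[0,0,0.004],0],[[0.03,0.034,0.0],[0,0,0.004],0],[[0.03,0.034,0.0],[0,0,0.004],0],[[0.03,0.034,0.0],[0,0,0.004],0],[[0.03,0.034,0.0],[0,0,0.004],0],[[0.03,0.034,0.0],[0,0,0.004],0],[[0.03,0.034,0.0],[0,0,0.004],0],[[0.03,0.034,0.0],[0,0,0.004],0],[[0.03,0.034,0.0],[0,0,0.004],0],[[0.03,0.034,0.0],[0,0,0],0]]'

```text
time: 2.7
tool_pos: [529.0, -97.2, 402.5]
tcp_rot: [-179.6, -0.8, 100.3]
ft_force: [1.2, -0.8, -0.2]
finger_gap: 85.6
```

```bash
python3 go.py 560 90 400; python3 -c "
from bench import r;import cv2
cv2.imwrite('pics/w1.png',r.snapshot('wrist')['image'])"
```

```text
2.7 [529.  -97.2 402.5] [-179.6    -0.76  100.34] [-16.2  -1.8  77.1   0.5 105.3 -26.4] [ 1.2  -0.84 -0.15] 85.64988588666931
shift m [0.1786 0.0641 0.0044] rv [-0.0064 -0.0136 -0.076 ]
```

View pics/w1.png

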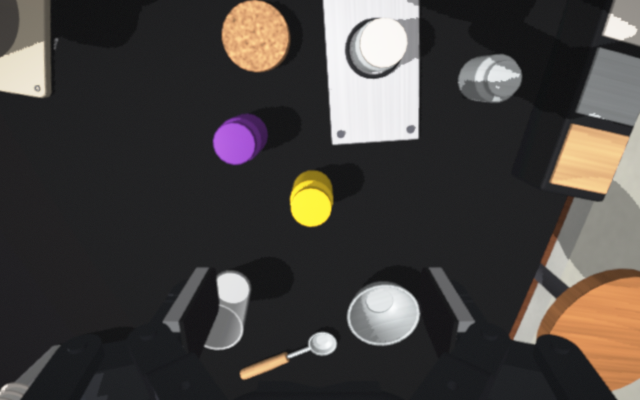

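Call:
carry_out --increments '[[[0.035,0.012,0.0],[-0.001,-0.002,-0.012],0],[[0.035,0.012,0.0],[-0.001,-0.002,-0.012],0],[[0.035,0.012,0.0],[-0.001,-0.002,-0.012],0],[[0.035,0.012,0.0],[-0.001,-0.002,-0.012],0],[[0.035,0.012,0.0],[-0.001,-0.002,-0.012],0],[[0,0,0],[0,0,0],0],[[0,0,0],[0,0,0],0]]'

```text
time: 3.45
tool_pos: [555.6, 102.3, 392.3]
tcp_rot: [-179.3, -0.6, 102.6]
ft_force: [-0.5, 0.5, -0.9]
finger_gap: 85.5
```

```bash
python3 go.py 536 207 340; python3 -c "
from bench import r;import cv2
cv2.imwrite('pics/w2.png',r.snapshot('wrist')['image'])"
```

```text
3.45 [555.6 102.3 392.3] [-179.34   -0.57  102.57] [  4.9   2.3  74.1   0.5 104.3  -7.5] [-0.5   0.55 -0.9 ] 85.4672974288701
shift m [0.106  0.0043 0.0533] rv [-0.0114 -0.0101 -0.0371]
```

View pics/w2.png

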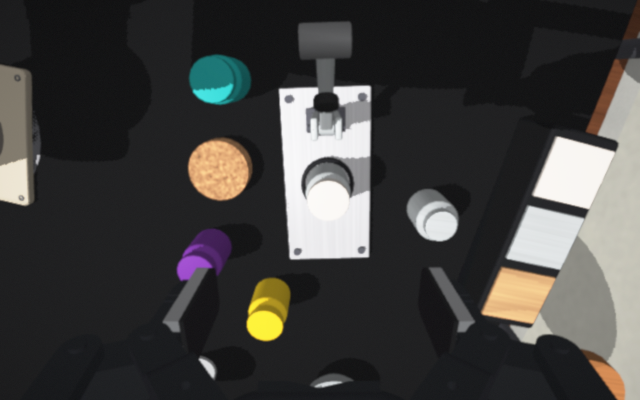

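```bash
cat > fit2.py <<'E'
from h import *
from bench import r
import cv2
A=cam(r.snapshot("scene"));B=cam(r.snapshot("side"));W=cam(r.snapshot("wrist"))
def o(u,v,f,ox,oy): return ((u+.5)/f-.5+ox,(v+.5)/f-.5+oy)
S=lambda u,v:o(u,v,3.7,270,110); D=lambda u,v:o(u,v,5,255,150)
def model(p):
    a=p[3]; L=135
    P=st(p[:3],[[0,0,102],[0,95-175*np.cos(a),112+175*np.sin(a)],[-65,L,12],[65,L,12],[-65,-L,12],[65,-L,12]])
    return P
obs=[(A,[(0,S(230,316)),(1,S(385,57)),(3,S(395,362)),(4,S(62,435)),(5,S(172,510))]),
     (B,[(0,D(288,214)),(1,D(114,92)),(3,D(77,438)),(2,D(282,508)),(4,D(470,255))]),
     (W,[(0,(328,199)),(1,(325.5,40)),(2,(279,88)),(3,(371,86)),(4,(290,259)),(5,(369,256))])]
def res(p,sel=obs,d=False):
    P=model(p);out=[]
    for c,l in sel:
        q=proj(c,P)
        out+= [(q[i]-u)*(1 if c is W else 1) for i,u in l]
    return np.array(out).ravel()
for nm,sel in (("all",obs),("wrist",obs[2:]),("ext",obs[:2])):
    s=least_squares(lambda p:res(p,sel),[578,38,.25,2.05],loss="soft_l1")
    p=s.x; print(nm,p[:2].round(1),np.degrees(p[2]).round(2),p[3].round(3)); 
    print(res(p,sel).round(1))
    print(model(p)[:2].round(1), "level grip",st(p[:3],[0,-80,112]).round(1))
E
python3 fit2.py
```

```text
all [579.5  43.3] 14.4 2.025
[ 1.7 -1.3  0.9 -0.2  0.8 -0.4  0.5 -0.5  0.1  0.6 -1.6 -0.5 -1.1 -1.
 -1.4 -0.2 -1.  -1.2 -0.3 -0.7 -0.2 -0.9 -0.6  0.  -0.2  1.1 -0.4  0.1
 -0.4  0.6 -0.5  1.7]
[[579.5  43.3 102. ]
 [536.8 209.6 269.3]] level grip [[599.4 -34.2 112. ]]
wrist [579.8  44.1] 14.43 2.02
[ 0.1 -1.4  0.  -0.   0.   0.6 -0.1 -0.5 -0.1  0.2 -0.1  1.3]
[[579.8  44.1 102. ]
 [537.2 209.7 269.7]] level grip [[599.7 -33.4 112. ]]
ext [577.3  41.8] 14.76 2.038
[ 0.9 -1.6  0.2 -0.4 -0.1 -0.8 -0.1 -0.6 -0.4  0.4 -0.7 -0.5  0.  -0.1
 -0.3  0.   0.4 -1.2  0.4 -0.8]
[[577.3  41.8 102. ]
 [533.  209.9 268.2]] level grip [[597.7 -35.6 112. ]]
```

Call:
carry_out --increments '[[[0.036,0.002,0.015],[-0.004,-0.003,-0.012],0],[[0.036,0.002,0.015],[-0.004,-0.003,-0.012],0],[[0.036,0.002,0.015],[-0.004,-0.003,-0.012],0],[[0,0,0],[0,0,0],0],[[0,0,0],[0,0,0],0]]'

```text
time: 4.15
tool_pos: [538.5, 203.7, 348.4]
tcp_rot: [179.7, 0.1, 103.8]
ft_force: [-0.0, 0.0, 0.4]
finger_gap: 85.2
```

```bash
python3 go.py 536 209.5 245; python3 -c "
from bench import r;import cv2
cv2.imwrite('pics/w3.png',r.snapshot('wrist')['image']);cv2.imwrite('pics/s3.png',r.snapshot('side')['image'][60:260,180:400].repeat(3,0).repeat(3,1))"
```

```text
4.15 [538.5 203.7 348.4] [1.7969e+02 5.0000e-02 1.0381e+02] [15.7  2.4 78.5 -0.1 98.8  1.8] [-0.02  0.    0.38] 85.23470594344872
shift m [ 0.0063 -0.0016  0.1034] rv [ 0.0053  0.001  -0.0156]
```

View pics/w3.png

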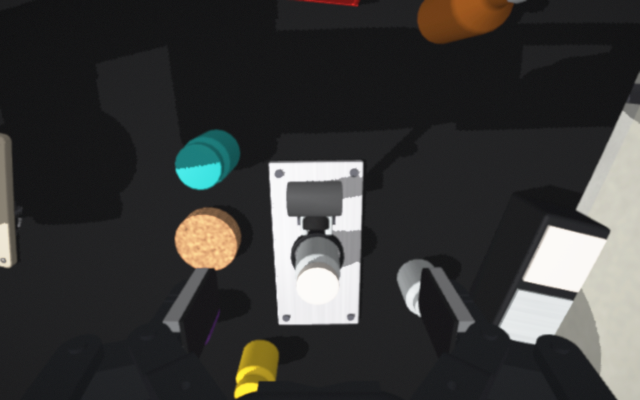

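View pics/s3.png

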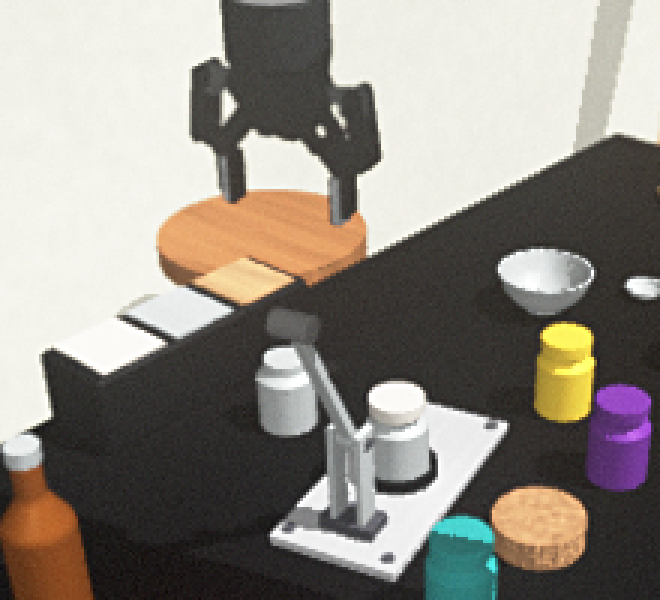

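```bash
python3 - <<'E'
from h import *
from bench import r
W=cam(r.snapshot("wrist"))
for P in ([536,209.5,268],[534,209.5,268],[538,209.5,268],[536,213,268],[536,209.5,272]): print(P,proj(W,P).round(1))
E
```

```text
[536, 209.5, 268] [[312.9 199.4]]
[534, 209.5, 268] [[310.  198.8]]
[538, 209.5, 268] [[315.9 200.1]]
[536, 213, 268] [[314.2 194.6]]
[536, 209.5, 272] [[312.9 201.4]]
```

Call:
carry_out --increments '[[[0.002,0,0.03],[0.002,0,-0.005],0],[[0.002,0,0.03],[0.002,0,-0.005],0],[[0,0,0.01],[0,0,0],0],[[0,0,0],[0,0,0],0]]'

```text
time: 4.7
tool_pos: [541.8, 202.7, 281.6]
tcp_rot: [179.5, 0.1, 103.9]
ft_force: [-1.1, 0.0, -0.1]
finger_gap: 85.6
```

```bash
python3 go.py 536 209.5 245; python3 -c "
from bench import r;import cv2
cv2.imwrite('pics/w4.png',r.snapshot('wrist')['image'])"
```

```text
4.7 [541.8 202.7 281.6] [1.7946e+02 7.0000e-02 1.0390e+02] [15.5  2.7 85.1 -0.1 91.7  1.6] [-1.13  0.02 -0.14] 85.57508512653739
shift m [ 0.008  -0.0043  0.0365] rv [ 0.0093  0.0013 -0.014 ]
```

View pics/w4.png

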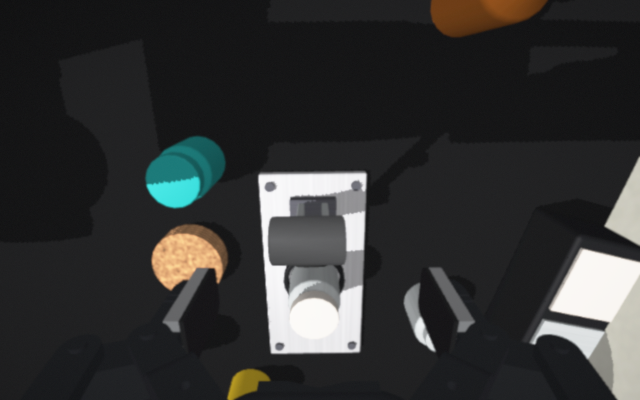

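```bash
python3 - <<'E'
from h import *
from bench import r
W=cam(r.snapshot("wrist"))
for z in (266,270): print(least_squares(lambda X:proj(W,[X[0],X[1],z])[0]-[307.5,241],[536,209]).x)
E
python3 go.py 537.5 210 245
```

```text
[537.21729369 209.23831147]
[536.84511076 211.1453094 ]
4.8 [542.4 203.2 283.4] [1.7932e+02 7.0000e-02 1.0392e+02] [15.5  2.7 85.  -0.1 91.7  1.6] [ 0.95 -0.96  1.72] 85.55295561532473
shift m [ 0.0078 -0.0036  0.0383] rv [ 0.0118  0.0013 -0.0136]
```

Call:
carry_out --increments '[[[0.004,-0.002,0.004],[0.006,0,-0.007],0],[[0.004,-0.002,0.012],[0.006,0,-0.007],0],[[0,0,0.012],[0,0,0],0],[[0,0,0.01],[0,0,0],0],[[0,0,0],[0,0,0],0],[[0,0,0],[0,0,0],0]]'

```text
time: 5.4
tool_pos: [537.9, 211.0, 246.1]
tcp_rot: [179.8, 0.1, 104.8]
ft_force: [-0.1, 0.4, 0.4]
finger_gap: 85.3
```

```bash
python3 go.py 537 210 245; python3 -c "
from bench import r;import cv2
cv2.imwrite('pics/w5.png',r.snapshot('wrist')['image'])"
```

```text
5.4 [537.9 211.  246.1] [1.7975e+02 6.0000e-02 1.0479e+02] [16.4  3.5 88.  -0.1 88.3  1.6] [-0.14  0.41  0.35] 85.27948340346255
shift m [-0.0007 -0.0011  0.0011] rv [0.0043 0.0011 0.0016]
```

View pics/w5.png

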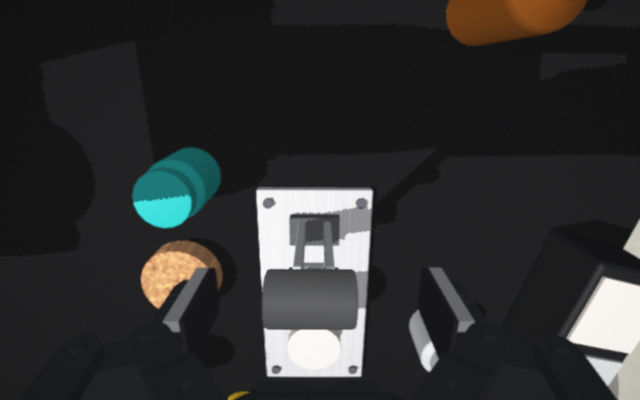

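Call:
carry_out --increments '[[[0,-0.003,0],[0.004,0,0],0.2],[[0,0,0],[0,0,0],0.45],[[0,0,0],[0,0,0],0.45],[[0,0,0],[0,0,0],0.45]]' --newtons 25

```text
time: 5.85
tool_pos: [535.1, 210.1, 247.2]
tcp_rot: [179.9, 0.1, 104.8]
ft_force: [-0.3, -0.8, 0.0]
finger_gap: 46.8
```

```bash
python3 go.py 537 210 245; python3 -c "
from bench import r;import cv2
cv2.imwrite('pics/w6.png',r.snapshot('wrist')['image'])"
```

```text
5.85 [535.1 210.1 247.2] [1.7992e+02 6.0000e-02 1.0478e+02] [16.4  3.2 88.2 -0.1 88.6  1.6] [-0.27 -0.79  0.01] 46.812665299225706
shift m [-0.0006  0.0017  0.0022] rv [0.0014 0.0011 0.0013]
```

View pics/w6.png

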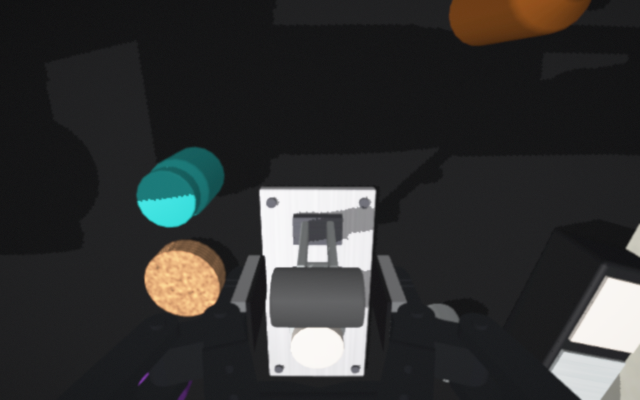

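Both pads now sit evenly on either side of the grip (grip centre about (318,297)). I'll close.

Call:
carry_out --increments '[[[0,0,0],[0,0,0],0.8],[[0,0,0],[0,0,0],0.8],[[0,0,0],[0,0,0],0.8],[[0,0,0],[0,0,0],0.8]]' --newtons 25

```text
time: 6.3
tool_pos: [534.6, 210.0, 247.6]
tcp_rot: [180.0, 0.1, 104.8]
ft_force: [-1.5, 0.1, 1.2]
finger_gap: 35.4
```

```bash
cat > arc.py <<'E'
import sys,numpy as np
# tool-frame (x=stand +y, z=down) arc shifts from angle a0 to a1 in n rows
a0,a1,n=float(sys.argv[1]),float(sys.argv[2]),int(sys.argv[3])
a=np.linspace(a0,a1,n+1); y=95-175*np.cos(a); z=112+175*np.sin(a)
print(np.c_[a[1:],np.diff(y)/1000,-np.diff(z)/1000].round(4))
E
python3 go.py 537 210 245; python3 arc.py 2.05 0.25 20
```

```text
6.3 [534.6 210.  247.6] [1.7999e+02 6.0000e-02 1.0476e+02] [16.4  3.1 88.2 -0.1 88.7  1.6] [-1.45  0.08  1.19] 35.3556127631197
shift m [-0.0006  0.0024  0.0026] rv [0.0002 0.001  0.0011]
[[ 1.96e+00 -1.43e-02 -6.60e-03]
 [ 1.87e+00 -1.48e-02 -5.30e-03]
 [ 1.78e+00 -1.52e-02 -4.00e-03]
 [ 1.69e+00 -1.55e-02 -2.60e-03]
 [ 1.60e+00 -1.57e-02 -1.20e-03]
 [ 1.51e+00 -1.57e-02  2.00e-04]
 [ 1.42e+00 -1.57e-02  1.70e-03]
 [ 1.33e+00 -1.54e-02  3.10e-03]
 [ 1.24e+00 -1.51e-02  4.40e-03]
 [ 1.15e+00 -1.46e-02  5.80e-03]
 [ 1.06e+00 -1.41e-02  7.10e-03]
 [ 9.70e-01 -1.34e-02  8.30e-03]
 [ 8.80e-01 -1.26e-02  9.50e-03]
 [ 7.90e-01 -1.17e-02  1.06e-02]
 [ 7.00e-01 -1.07e-02  1.16e-02]
 [ 6.10e-01 -9.60e-03  1.25e-02]
 [ 5.20e-01 -8.40e-03  1.33e-02]
 [ 4.30e-01 -7.20e-03  1.40e-02]
 [ 3.40e-01 -5.90e-03  1.46e-02]
 [ 2.50e-01 -4.60e-03  1.51e-02]]
```

Call:
carry_out --increments '[[[-0.0143,0,-0.0066],[0,0,0],0.8],[[-0.0148,0,-0.0053],[0,0,0],0.8],[[-0.0152,0,-0.004],[0,0,0],0.8],[[0,0,0],[0,0,0],0.8]]'

```text
time: 6.7
tool_pos: [546.0, 165.8, 263.7]
tcp_rot: [-180.0, -0.1, 104.8]
ft_force: [-0.9, 0.4, 0.1]
finger_gap: 35.8
```

```bash
cat > arcn.py <<'E'
import sys,numpy as np
from bench import r
from scipy.spatial.transform import Rotation as Ro
# anchor
P0=np.array([534.6,210.0,247.6]); A0=2.05; th=np.radians(14.5)
yh=np.array([-np.sin(th),np.cos(th),0])
H=P0-yh*(-175*np.cos(A0))-np.array([0,0,175*np.sin(A0)])
s=r.sense();T=Ro.from_euler('xyz',s["tcp_rot"],degrees=True)
d=s["tool_pos"]-H; u=d@yh; a=np.arctan2(d[2],-u)
print("t",s["time"],"pos",s["tool_pos"].round(1),"rot",s["tcp_rot"].round(2),"angle",a.round(3),"rad",np.hypot(u,d[2]).round(1),"lat",(d@[np.cos(th),np.sin(th),0]).round(1),"F",s["ft_force"].round(1),"M",s["wrist_torque"].round(2),"gap",s["finger_gap"].round(1))
if len(sys.argv)>1:
    a1=float(sys.argv[1]);n=int(sys.argv[2]); p=s["tool_pos"]
    for k in np.linspace(a,a1,n+1)[1:]:
        q=H+yh*(-175*np.cos(k))+np.array([0,0,175*np.sin(k)])
        print(round(k,3),(T.inv().apply(q-p)/1000).round(4)); p=q
    G=Ro.from_euler('xyz',[180,0,104.5],degrees=True)
    print("rv",(T.inv()*G).as_rotvec().round(4))
E
python3 arcn.py 1.0 8
```

```text
Traceback (most recent call last):
  File "arcn.py", line 10, in <module>
    print("t",s["time"],"pos",s["tool_pos"].round(1),"rot",s["tcp_rot"].round(2),"angle",a.round(3),"rad",np.hypot(u,d[2]).round(1),"lat",(d@[np.cos(th),np.sin(th),0]).round(1),"F",s["ft_force"].round(1),"M",s["wrist_torque"].round(2),"gap",s["finger_gap"].round(1))
                                                                                                                                                                                                                                                 ^^^^^^^^^^^^^^^^^^^^^
AttributeError: 'float' object has no attribute 'round'
```

```bash
sed -i 's/s\["finger_gap"\].round(1)/round(s["finger_gap"],1)/' arcn.py; python3 arcn.py 1.0 9
```

```text
t 6.7 pos [546.  165.8 263.7] rot [-1.7996e+02 -7.0000e-02  1.0484e+02] angle 1.772 rad 175.0 lat -0.1 F [-0.9  0.4  0.1] M [ 0.21  0.22 -0.02] gap 35.8
1.687 [-0.0148 -0.     -0.0024]
1.601 [-0.015  -0.0001 -0.0011]
1.515 [-0.015  -0.0001  0.0002]
1.429 [-0.0149 -0.0001  0.0015]
1.343 [-0.0148 -0.0001  0.0027]
1.257 [-0.0145 -0.0001  0.004 ]
1.172 [-0.0141 -0.0001  0.0052]
1.086 [-0.0136 -0.0001  0.0064]
1.0 [-0.013  -0.0001  0.0075]
rv [-0.0007 -0.0013  0.006 ]
```

Call:
carry_out --increments '[[[-0.0148,0,-0.0024],[0,0,0.002],0.8],[[-0.015,0,-0.0011],[0,0,0.002],0.8],[[-0.015,0,0.0002],[0,0,0.001],0.8],[[-0.0149,0,0.0015],[0,0,0],0.8],[[-0.0148,0,0.0027],[0,0,0],0.8],[[-0.0145,0,0.004],[0,0,0],0.8],[[0,0,0],[0,0,0],0.8]]'

```text
time: 7.4
tool_pos: [570.1, 72.2, 257.4]
tcp_rot: [-180.0, -0.1, 104.4]
ft_force: [1.8, 1.0, -2.2]
finger_gap: 35.6
```

```bash
python3 arcn.py 0.7 7
```

```text
t 7.4 pos [570.1  72.2 257.4] rot [-1.7996e+02 -1.4000e-01  1.0444e+02] angle 1.213 rad 176.2 lat -0.1 F [ 1.8  1.  -2.2] M [ 0.3  -0.13  0.19] gap 35.6
1.14 [-0.0115  0.0001  0.006 ]
1.067 [-0.0115  0.      0.0058]
0.993 [-0.011   0.      0.0066]
0.92 [-0.0105  0.      0.0074]
0.847 [-0.0099  0.      0.0081]
0.773 [-0.0093  0.      0.0088]
0.7 [-0.0086  0.      0.0095]
rv [-0.0008 -0.0024 -0.0011]
```

Call:
carry_out --increments '[[[-0.0115,0,0.006],[0,0,0],0.8],[[-0.0115,0,0.0058],[0,0,0],0.8],[[-0.011,0,0.0066],[0,0,0],0.8],[[-0.0105,0,0.0074],[0,-0.001,0],0.8],[[-0.0099,0,0.0081],[0,-0.001,0],0.8],[[-0.0093,0,0.0088],[0,0,0],0.8],[[0,0,0],[0,0,0],0.8]]'

```text
time: 8.1
tool_pos: [587.5, 4.9, 211.8]
tcp_rot: [180.0, 0.1, 104.4]
ft_force: [1.3, 0.3, 1.1]
finger_gap: 35.5
```

```bash
python3 arcn.py 0.2 8;python3 -c "
from bench import r;import cv2
cv2.imwrite('pics/s7.png',cv2.resize(r.snapshot('side')['image'][60:260,180:400],None,fx=3,fy=3))"
```

```text
t 8.1 pos [587.5   4.9 211.8] rot [1.7999e+02 7.0000e-02 1.0442e+02] angle 0.739 rad 177.4 lat -0.1 F [1.3 0.3 1.1] M [ 0.12 -0.12  0.05] gap 35.5
0.672 [-0.0059  0.0001  0.0106]
0.604 [-0.007   0.      0.0095]
0.537 [-0.0064  0.      0.0099]
0.47 [-0.0057  0.      0.0103]
0.402 [-0.005   0.      0.0107]
0.335 [-0.0042  0.      0.011 ]
0.267 [-0.0035  0.      0.0113]
0.2 [-0.0027  0.      0.0115]
rv [ 0.0002  0.0013 -0.0015]
```

View pics/s7.png

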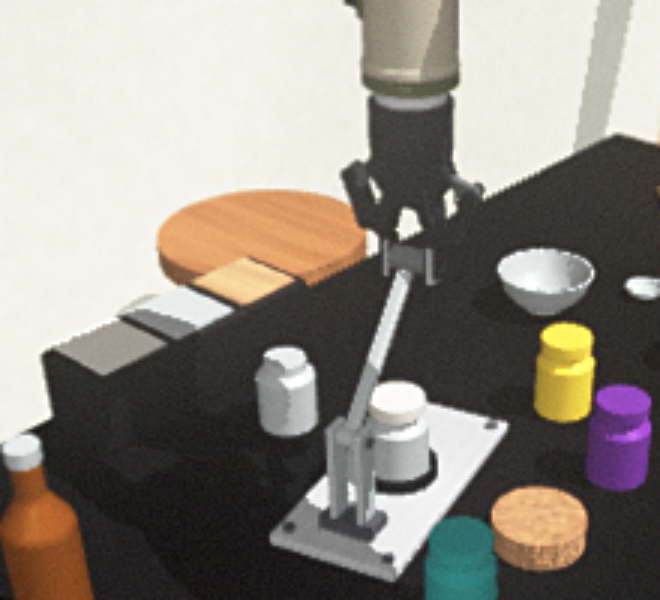

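The picture shows the arm swinging over, pinched at about (410,262), with the flask upright in the nest and its cap proud.

Call:
carry_out --increments '[[[-0.0062,0,0.0106],[0,0,0],0.8],[[-0.007,0,0.0095],[0,0,0],0.8],[[-0.0064,0,0.0099],[0,0,0],0.8],[[-0.0057,0,0.0103],[0,0,0],0.8],[[-0.005,0,0.0107],[0,0,0],0.8],[[-0.0042,0,0.011],[0,0,0],0.8],[[0,0,0],[0,0,0],0.8]]'

```text
time: 8.85
tool_pos: [597.2, -32.1, 147.4]
tcp_rot: [179.9, 0.3, 104.4]
ft_force: [2.6, -0.9, 0.0]
finger_gap: 35.4
```

```bash
python3 arcn.py 0.0 10
```

```text
t 8.85 pos [597.2 -32.1 147.4] rot [179.94   0.26 104.42] angle 0.314 rad 178.1 lat -0.1 F [ 2.6 -0.9  0. ] M [-0.02 -0.12  0.06] gap 35.4
0.283 [0.0014 0.     0.0062]
0.251 [-0.0014 -0.      0.0053]
0.22 [-0.0013 -0.      0.0054]
0.189 [-0.0011 -0.      0.0054]
0.157 [-0.0009 -0.      0.0054]
0.126 [-0.0008 -0.      0.0054]
0.094 [-0.0006 -0.      0.0055]
0.063 [-0.0004 -0.      0.0055]
0.031 [-0.0002 -0.      0.0055]
0.0 [-0.0001 -0.      0.0055]
rv [ 0.0011  0.0046 -0.0014]
```

Call:
carry_out --increments '[[[-0.001,0,0.0062],[0,0.002,0],0.8],[[-0.0014,0,0.0054],[0,0.002,0],0.8],[[-0.0013,0,0.0054],[0,0,0],0.8],[[-0.0011,0,0.0054],[0,0,0],0.8],[[-0.0009,0,0.0054],[0,0,0],0.8],[[-0.0008,0,0.0054],[0,0,0],0.8],[[0,0,0],[0,0,0],0.8]]'

```text
time: 9.55
tool_pos: [599.2, -39.9, 110.4]
tcp_rot: [179.9, 0.1, 104.4]
ft_force: [0.7, -3.1, 0.4]
finger_gap: 35.6
```

```bash
python3 arcn.py 0.0 6
```

```text
t 9.55 pos [599.2 -39.9 110.4] rot [1.7995e+02 9.0000e-02 1.0441e+02] angle 0.101 rad 178.3 lat -0.1 F [ 0.7 -3.1  0.4] M [-0.11 -0.04  0.11] gap 35.6
0.084 [0.003  0.0001 0.0033]
0.068 [-0.0002 -0.      0.0029]
0.051 [-0.0002 -0.      0.003 ]
0.034 [-0.0001 -0.      0.003 ]
0.017 [-0.0001 -0.      0.003 ]
0.0 [-0.    -0.     0.003]
rv [ 0.0009  0.0015 -0.0015]
```

Call:
carry_out --increments '[[[0.0005,0,0.0035],[0,0,0],0.8],[[0,0,0.0035],[0,0,0],0.8],[[0,0,0.0035],[0,0,0],0.8],[[0,0,0.0035],[0,0,0],0.8]]'

```text
time: 9.95
tool_pos: [599.5, -40.8, 97.0]
tcp_rot: [179.9, 0.2, 104.4]
ft_force: [-3.2, -4.2, 5.8]
finger_gap: 35.7
```

```bash
python3 arcn.py 0.0 3
```

```text
t 9.95 pos [599.5 -40.8  97. ] rot [179.93   0.23 104.4 ] angle 0.026 rad 178.4 lat 0.0 F [-3.2 -4.2  5.8] M [-0.24  0.6   0.06] gap 35.7
0.017 [ 0.0034 -0.      0.0016]
0.009 [-0.     -0.      0.0015]
0.0 [-0.     -0.      0.0015]
rv [ 0.0013  0.004  -0.0018]
```

Call:
carry_out --increments '[[[0.001,0,0.003],[0,0,0],0.8],[[0.0005,0,0.003],[0,0,0],0.8],[[0,0,0.003],[0,0,0],0.8]]'

```text
time: 10.25
tool_pos: [599.4, -40.8, 89.1]
tcp_rot: [179.9, 0.4, 104.4]
ft_force: [-2.6, -1.8, 4.8]
finger_gap: 35.8
```

```bash
python3 arcn.py 0.0 3
```

```text
t 10.25 pos [599.4 -40.8  89.1] rot [179.91   0.38 104.38] angle -0.018 rad 178.4 lat -0.0 F [-2.6 -1.8  4.8] M [0.07 0.6  0.07] gap 35.8
-0.012 [ 0.0034  0.     -0.0011]
-0.006 [-0.      0.     -0.0011]
0.0 [-0.      0.     -0.0011]
rv [ 0.0015  0.0066 -0.0022]
```

Call:
carry_out --increments '[[[0,0,0.003],[0,0.003,0],0.8],[[0,0,0.003],[0,0.003,0],0.8]]'

```text
time: 10.45
tool_pos: [599.6, -40.6, 86.4]
tcp_rot: [179.9, 0.0, 104.4]
ft_force: [-19.5, -2.1, 36.2]
finger_gap: 35.7
```

```bash
python3 arcn.py;python3 -c "
from bench import r;import cv2
cv2.imwrite('pics/s8.png',cv2.resize(r.snapshot('side')['image'][100:250,230:380],None,fx=4,fy=4,interpolation=cv2.INTER_CUBIC))"
```

```text
t 10.45 pos [599.6 -40.6  86.4] rot [1.7991e+02 4.0000e-02 1.0441e+02] angle -0.033 rad 178.3 lat 0.1 F [-19.5  -2.1  36.2] M [0.12 3.17 0.11] gap 35.7
```

View pics/s8.png

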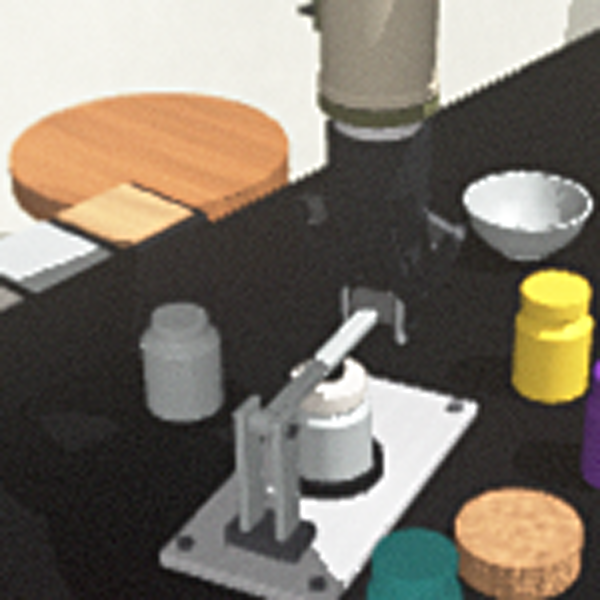

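Call:
carry_out --increments '[[[0,0,0],[0,0,0],0.8],[[0,0,0],[0,0,0],0.8]]'

```text
time: 10.7
tool_pos: [599.4, -40.6, 87.7]
tcp_rot: [179.9, 0.0, 104.4]
ft_force: [0.8, -3.9, -1.8]
finger_gap: 35.7
```

```bash
python3 arcn.py 0.4 8
```

```text
t 10.7 pos [599.4 -40.6  87.7] rot [1.7991e+02 5.0000e-02 1.0442e+02] angle -0.026 rad 178.2 lat -0.0 F [ 0.8 -3.9 -1.8] M [-0.62 -0.06 -0.05] gap 35.7
0.027 [ 0.0032  0.     -0.0094]
0.081 [ 0.0005  0.     -0.0093]
0.134 [ 0.001   0.     -0.0093]
0.187 [ 0.0015  0.     -0.0092]
0.24 [ 0.002   0.     -0.0091]
0.294 [ 0.0024  0.     -0.009 ]
0.347 [ 0.0029  0.     -0.0088]
0.4 [ 0.0034  0.     -0.0087]
rv [ 0.0016  0.0009 -0.0015]
```

Call:
carry_out --increments '[[[0,0,0.0015],[0,0,0],0.8],[[0,0,0.0015],[0,0,0],0.8],[[0,0,0.0012],[0,0,0],0.8]]'

```text
time: 11.0
tool_pos: [599.5, -40.6, 86.5]
tcp_rot: [179.9, 0.1, 104.4]
ft_force: [-7.7, -3.2, 14.2]
finger_gap: 35.7
```

```bash
python3 arcn.py 0.4 8
```

```text
t 11.0 pos [599.5 -40.6  86.5] rot [1.7991e+02 7.0000e-02 1.0442e+02] angle -0.032 rad 178.3 lat 0.0 F [-7.7 -3.2 14.2] M [-0.2   1.37 -0.01] gap 35.7
0.022 [ 0.0032 -0.     -0.0096]
0.076 [ 0.0004  0.     -0.0094]
0.13 [ 0.001   0.     -0.0094]
0.184 [ 0.0015  0.     -0.0093]
0.238 [ 0.002   0.     -0.0092]
0.292 [ 0.0025  0.     -0.0091]
0.346 [ 0.003  0.    -0.009]
0.4 [ 0.0034  0.     -0.0088]
rv [ 0.0015  0.0012 -0.0014]
```

```bash
sed -i 's/^P0=.*/P0=np.array([599.5,-40.6,87.0]); A0=0.0; th=np.radians(14.5)/' arcn.py; python3 arcn.py 0.6 10
```

```text
t 11.0 pos [599.5 -40.6  86.5] rot [1.7991e+02 7.0000e-02 1.0442e+02] angle -0.003 rad 175.0 lat -0.0 F [-7.7 -3.2 14.2] M [-0.2   1.37 -0.01] gap 35.7
0.058 [ 0.0003  0.0001 -0.0105]
0.118 [ 0.0009  0.     -0.0105]
0.178 [ 0.0015  0.     -0.0104]
0.238 [ 0.0022  0.     -0.0103]
0.299 [ 0.0028  0.     -0.0102]
0.359 [ 0.0034  0.     -0.01  ]
0.419 [ 0.004   0.     -0.0098]
0.479 [ 0.0046  0.     -0.0095]
0.54 [ 0.0051  0.     -0.0092]
0.6 [ 0.0057  0.     -0.0089]
rv [ 0.0015  0.0012 -0.0014]
```

Call:
carry_out --increments '[[[0.0003,0,-0.007],[0,0,0],0.8],[[0.0007,0,-0.009],[0,0,0],0.8],[[0.001,0,-0.0094],[0,0,0],0.8],[[0.0015,0,-0.0093],[0,0,0],0.8],[[0.002,0,-0.0092],[0,0,0],0.8],[[0.0025,0,-0.0091],[0,0,0],0.8],[[0.003,0,-0.009],[0,0,0],0.8]]'

```text
time: 11.7
tool_pos: [596.3, -28.7, 150.3]
tcp_rot: [180.0, 0.0, 104.4]
ft_force: [1.5, -1.6, -3.0]
finger_gap: 35.5
```

```bash
python3 arcn.py 1.2 9
```

```text
t 11.7 pos [596.3 -28.7 150.3] rot [1.7995e+02 3.0000e-02 1.0444e+02] angle 0.371 rad 174.5 lat -0.2 F [ 1.5 -1.6 -3. ] M [-0.45 -0.42  0.01] gap 35.5
0.463 [ 0.0061  0.0002 -0.0149]
0.555 [ 0.0078  0.     -0.0141]
0.647 [ 0.0091  0.     -0.0133]
0.739 [ 0.0103 -0.     -0.0124]
0.832 [ 0.0114 -0.     -0.0114]
0.924 [ 0.0124 -0.     -0.0103]
1.016 [ 0.0133 -0.     -0.0091]
1.108 [ 0.0141 -0.     -0.0079]
1.2 [ 0.0147 -0.     -0.0065]
rv [ 0.0008  0.0005 -0.001 ]
```

Call:
carry_out --increments '[[[0.0063,0,-0.0148],[0,0,0],0.8],[[0.0078,0,-0.0141],[0,0,0],0.8],[[0.0091,0,-0.0133],[0,0,0],0.8],[[0.0103,0,-0.0124],[0,0,0],0.8],[[0.0114,0,-0.0114],[0,0,0],0.8],[[0.0124,0,-0.0103],[0,0,0],0.8],[[0.0133,0,-0.0091],[0,0,0],0.8]]'

```text
time: 12.4
tool_pos: [576.7, 46.5, 242.4]
tcp_rot: [179.9, -0.1, 104.5]
ft_force: [5.4, 2.0, -7.8]
finger_gap: 35.4
```

```bash
python3 arcn.py 1.95 11
```

```text
t 12.4 pos [576.7  46.5 242.4] rot [ 1.7992e+02 -1.1000e-01  1.0447e+02] angle 1.07 rad 177.1 lat -0.2 F [ 5.4  2.  -7.8] M [ 0.09 -0.8   0.03] gap 35.4
1.15 [ 0.0135  0.0002 -0.0044]
1.23 [ 0.013   0.     -0.0052]
1.31 [ 0.0134 -0.     -0.0041]
1.39 [ 0.0137 -0.     -0.003 ]
1.47 [ 0.0139 -0.     -0.0019]
1.55 [ 0.014  -0.     -0.0008]
1.63 [ 0.014  -0.      0.0003]
1.71 [ 0.0139 -0.      0.0014]
1.79 [ 0.0138 -0.      0.0025]
1.87 [ 0.0135 -0.      0.0036]
1.95 [ 0.0132 -0.      0.0047]
rv [ 0.0014 -0.002  -0.0005]
```

Call:
carry_out --increments '[[[0.0138,0,-0.004],[0,0,0],0.8],[[0.0133,0,-0.005],[0,0,0],0.8],[[0.0136,0,-0.0041],[0,0,0],0.8],[[0.0138,0,-0.003],[0,0,0],0.8],[[0.0139,0,-0.0019],[0,0,0],0.8],[[0.014,0,-0.0008],[0,0,0],0.8]]'

```text
time: 13.0
tool_pos: [554.7, 132.1, 265.9]
tcp_rot: [179.8, 0.1, 104.5]
ft_force: [5.1, -1.3, -5.1]
finger_gap: 36.0
```

```bash
python3 arcn.py 1.95 6
```

```text
t 13.0 pos [554.7 132.1 265.9] rot [1.7977e+02 1.2000e-01 1.0445e+02] angle 1.59 rad 179.0 lat -0.1 F [ 5.1 -1.3 -5.1] M [-0.45 -0.71  0.07] gap 36.0
1.65 [0.0104 0.0001 0.0045]
1.71 [ 0.0104 -0.      0.0011]
1.77 [ 0.0104 -0.      0.0017]
1.83 [ 0.0102 -0.      0.0024]
1.89 [ 0.0101 -0.      0.003 ]
1.95 [ 0.0099 -0.      0.0036]
rv [ 0.0039  0.002  -0.0008]
```

Call:
carry_out --increments '[[[0.011,0,0.003],[0.001,0.001,0],0.8],[[0.0108,0,0.0015],[0.001,0.001,0],0.8],[[0.0108,0,0.0017],[0.001,0,0],0.8],[[0.0108,0,0.0024],[0,0,0],0.8],[[0.0105,0,0.003],[0,0,0],0.8],[[0.0105,0,0.0036],[0,0,0],0.8],[[0.006,0,0.002],[0,0,0],0.8],[[0,0,0],[0,0,0],0.8]]'

```text
time: 13.8
tool_pos: [534.9, 208.6, 247.6]
tcp_rot: [179.9, 0.0, 104.5]
ft_force: [3.3, -0.9, -0.4]
finger_gap: 35.5
```

```bash
python3 arcn.py 2.0 3
```

```text
t 13.8 pos [534.9 208.6 247.6] rot [1.7994e+02 3.0000e-02 1.0455e+02] angle 2.045 rad 180.5 lat -0.2 F [ 3.3 -0.9 -0.4] M [-0.4  -0.48 -0.14] gap 35.5
2.03 [-0.0049  0.0001  0.0037]
2.015 [-0.0024 -0.     -0.0011]
2.0 [-0.0024 -0.     -0.0011]
rv [0.001  0.0005 0.0008]
```

Back at the open stop pose (TCP matches the start of the swing within about 1.5 mm). I'll release it and retreat straight up.

Call:
carry_out --increments '[[[0,0,0],[0,0,0],0.3],[[0,0,0],[0,0,0],0],[[0,0,0],[0,0,0],0],[[0,0,0],[0,0,0],0],[[0,0,0],[0,0,0],0],[[0,0,-0.02],[0,0,0],0],[[0,0,-0.03],[0,0,0],0],[[0,0,-0.03],[0,0,0],0],[[0,0,-0.03],[0,0,0],0],[[0,0,0],[0,0,0],0]]'

```text
time: 14.8
tool_pos: [532.6, 208.7, 360.1]
tcp_rot: [-179.7, -0.1, 104.5]
ft_force: [1.0, 0.2, 0.1]
finger_gap: 85.6
```

```bash
python3 go.py 590 -1 300 104.5;python3 -c "
from bench import r;import cv2
cv2.imwrite('pics/s9.png',cv2.resize(r.snapshot('side')['image'][100:250,230:380],None,fx=4,fy=4,interpolation=cv2.INTER_CUBIC))
cv2.imwrite('pics/w9.png',r.snapshot('wrist')['image'])"
```

```text
14.8 [532.6 208.7 360.1] [-1.7969e+02 -1.2000e-01  1.0451e+02] [1.620e+01 2.500e+00 7.720e+01 1.000e-01 1.006e+02 1.700e+00] [1.01 0.25 0.14] 85.60154777816358
shift m [-0.2175  0.0033  0.0596] rv [-0.0053 -0.0021  0.0002]
```

View pics/s9.png

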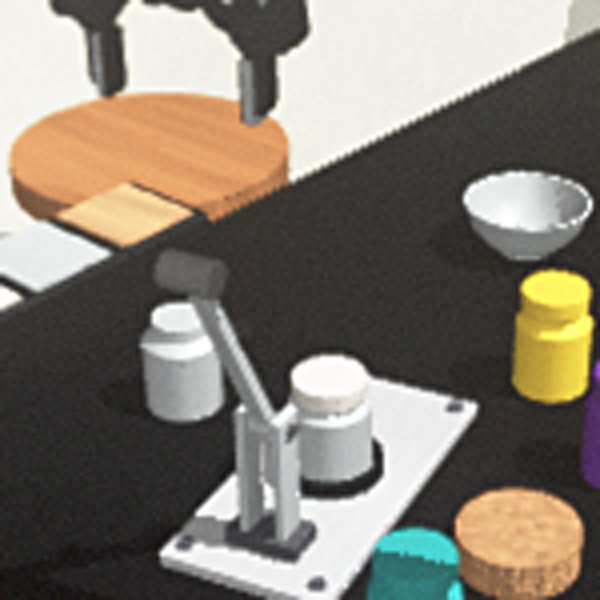

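View pics/w9.png

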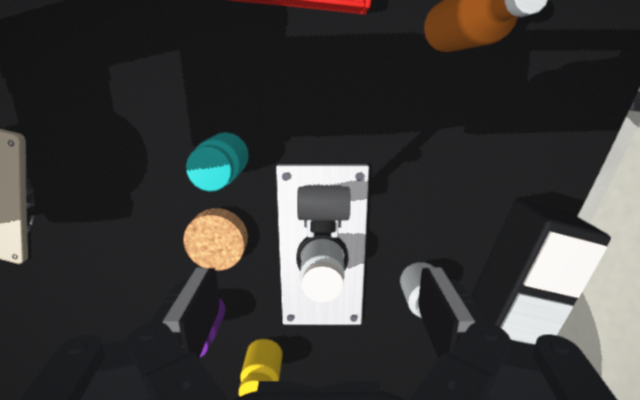

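The cap now sits low on the flask with no neck gap (side crop (330,378), about 1.6 px lower than before), and the arm leans open at (195,270). Next I move above the flask.

Call:
carry_out --increments '[[[-0.035,0,0],[-0.001,0,0],0],[[-0.035,0,0],[-0.001,0,0],0],[[-0.035,0,0.003],[-0.001,0,0],0],[[-0.035,0,0.005],[-0.001,0,0],0],[[-0.03,0,0.005],[-0.001,0,0],0],[[0,0,0],[0,0,0],0],[[0,0,0],[0,0,0],0]]'

```text
time: 15.6
tool_pos: [571.3, 38.5, 328.8]
tcp_rot: [-178.7, -0.4, 104.6]
ft_force: [0.4, 0.3, 0.2]
finger_gap: 85.1
```

```bash
python3 go.py 578.5 41 200 104.5;python3 -c "
from bench import r;import cv2
cv2.imwrite('pics/w10.png',r.snapshot('wrist')['image'])"
```

```text
15.6 [571.3  38.5 328.8] [-178.7    -0.36  104.62] [ -1.3   3.4  79.5  -0.   98.4 -15.9] [0.44 0.31 0.15] 85.05057126968123
shift m [-0.0002  0.0105  0.1286] rv [-0.0227 -0.0063  0.0022]
```

View pics/w10.png

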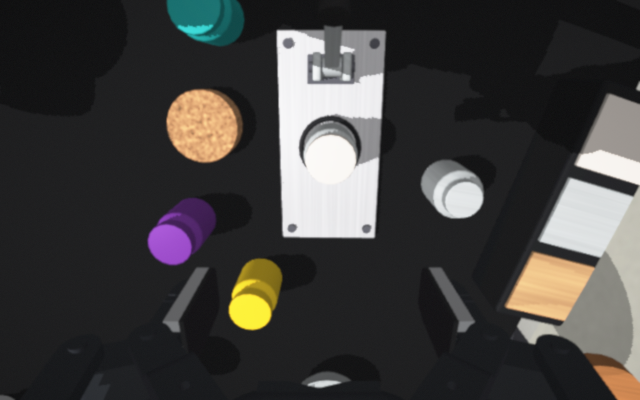

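```bash
python3 - <<'E'
from h import *
from bench import r
import cv2
s=r.snapshot("wrist");W=cam(s)
g=cv2.cvtColor(s["image"],cv2.COLOR_BGR2GRAY)[115:200,290:370]
cv2.imwrite("pics/c10.png",cv2.resize(g,None,fx=7,fy=7,interpolation=cv2.INTER_CUBIC))
print(r.sense()["tool_pos"].round(1),r.sense()["tcp_rot"].round(2))
for u in ((330.5,157),(330.5,160)): print(least_squares(lambda X:proj(W,[X[0],X[1],96])[0]-u,[578,40]).x.round(1))
t=np.linspace(0,6.28,8,endpoint=False)
for c in ((578.5,41),(580,43)):
  print(proj(W,np.c_[c[0]+27.5*np.cos(t),c[1]+27.5*np.sin(t),96+0*t]).round(0).tolist())
E
```

```text
[571.3  39.3 329.1] [-178.71   -0.34  104.71]
[579.4  44.5]
[580.3  41.3]
[[353.0, 166.0], [351.0, 147.0], [336.0, 135.0], [316.0, 138.0], [304.0, 153.0], [307.0, 172.0], [322.0, 184.0], [341.0, 181.0]]
[[355.0, 165.0], [353.0, 146.0], [338.0, 134.0], [318.0, 136.0], [306.0, 152.0], [309.0, 171.0], [324.0, 182.0], [343.0, 180.0]]
```

View pics/c10.png

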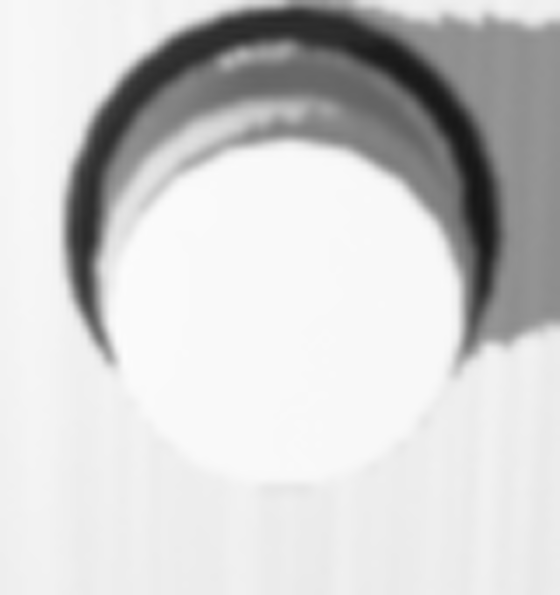

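Call:
carry_out --increments '[[[0,0.003,0.02],[-0.006,-0.002,0],0],[[0,0.003,0.03],[-0.006,-0.002,0],0],[[0,0.003,0.03],[-0.006,-0.002,0],0],[[0,0,0.03],[-0.005,0,0],0],[[0,0,0.02],[0,0,0],0],[[0,0,0],[0,0,0],0],[[0,0,0],[0,0,0],0]]'

```text
time: 16.4
tool_pos: [578.7, 50.6, 197.2]
tcp_rot: [179.6, -0.0, 105.3]
ft_force: [-0.3, 0.5, 0.7]
finger_gap: 85.3
```

```bash
python3 go.py 579 42 140 104.5;python3 -c "
from bench import r;import cv2
cv2.imwrite('pics/w11.png',r.snapshot('wrist')['image'])"
```

```text
16.4 [578.7  50.6 197.2] [ 1.7964e+02 -3.0000e-02  1.0533e+02] [ -0.1   5.2  91.3   0.1  83.2 -15.5] [-0.33  0.49  0.66] 85.27299235181593
shift m [-0.0084 -0.0024  0.0572] rv [ 0.0064 -0.0005  0.0145]
```

View pics/w11.png

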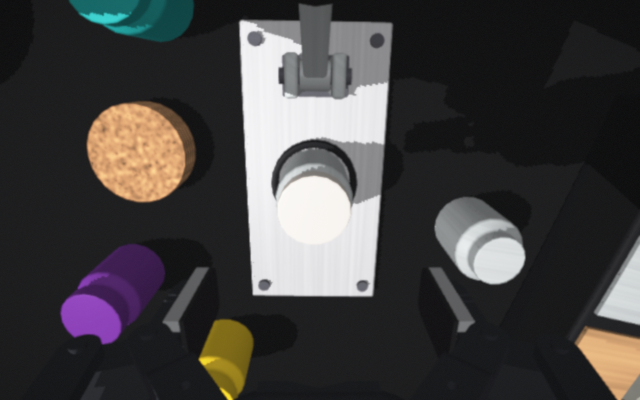

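Call:
carry_out --increments '[[[-0.003,-0.001,0.015],[0.003,0,0.007],0],[[-0.003,-0.001,0.02],[0.003,0,0.007],0],[[-0.002,0,0.02],[0,0,0],0],[[0,0,0.003],[0,0,0],0],[[0,0,0],[0,0,0],0]]'

```text
time: 16.95
tool_pos: [583.3, 42.4, 142.5]
tcp_rot: [179.4, 0.1, 104.5]
ft_force: [0.1, 0.1, 0.6]
finger_gap: 85.3
```

```bash
python3 go.py 579 42 120 104.5;python3 - <<'E'
from bench import r;import cv2
from h import *
s=r.snapshot('wrist');cv2.imwrite('pics/w12.png',s['image']);W=cam(s)
for c in ((579,42),(577,42)):
    print(proj(W,[[*c,96]]).round(1))
from scipy.spatial.transform import Rotation as Ro
q=r.sense();T=Ro.from_euler('xyz',q["tcp_rot"],degrees=True)
print("grasp axis at z96",proj(W,q["tool_pos"]+T.apply([0,0,q["tool_pos"][2]-96])).round(1))
E
```

```text
16.95 [583.3  42.4 142.5] [1.7942e+02 1.4000e-01 1.0448e+02] [ -0.9   7.9  94.2   0.   77.3 -15.4] [0.14 0.13 0.59] 85.30580884836672
shift m [ 0.0007 -0.0045  0.0225] rv [ 0.0101  0.0024 -0.0003]
[[306.7 228.6]]
[[303.3 227.8]]
grasp axis at z96 [[314.8 229.7]]
```

View pics/w12.png

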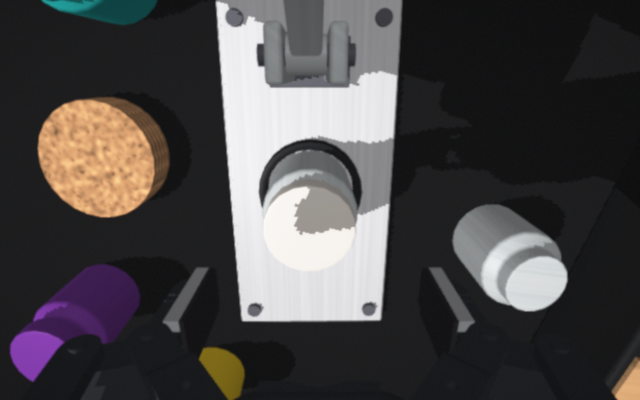

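Call:
carry_out --increments '[[[0.001,-0.002,0.006],[0.005,0.001,0],0],[[0.001,-0.002,0.01],[0.005,0.001,0],0],[[0,0,0.008],[0,0,0],0],[[0,0,0],[0,0,0],0]]'

```text
time: 17.4
tool_pos: [580.5, 43.6, 119.8]
tcp_rot: [179.8, 0.1, 104.5]
ft_force: [0.3, -0.0, -1.4]
finger_gap: 85.3
```

```bash
python3 go.py 579 42 34 104.5;python3 - <<'E'
from bench import r;import cv2
from h import *
s=r.snapshot('wrist');cv2.imwrite('pics/w13.png',s['image']);W=cam(s)
from scipy.spatial.transform import Rotation as Ro
q=r.sense();T=Ro.from_euler('xyz',q["tcp_rot"],degrees=True)
print("grasp axis at z96",proj(W,q["tool_pos"]+T.apply([0,0,q["tool_pos"][2]-96])).round(1))
E
```

```text
17.4 [580.5  43.6 119.8] [1.7978e+02 8.0000e-02 1.0449e+02] [ -0.7   9.   95.4  -0.   75.3 -15.2] [ 0.33 -0.03 -1.44] 85.3415596617501
shift m [-0.0011 -0.0022  0.0858] rv [ 0.0039  0.0014 -0.0003]
grasp axis at z96 [[314.9 247.7]]
```

View pics/w13.png

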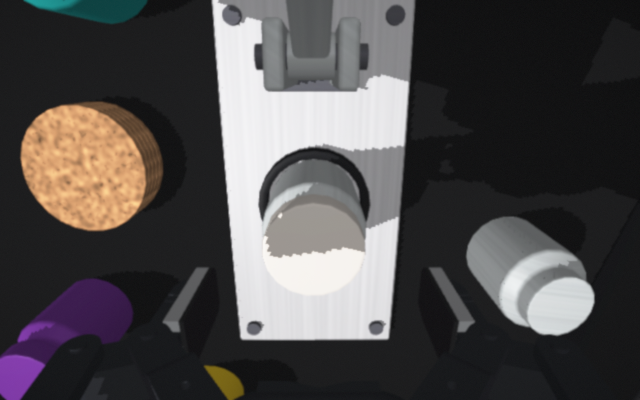

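Call:
carry_out --increments '[[[0.001,-0.001,0.012],[0.002,0.001,0],0],[[0,-0.001,0.016],[0.002,0,0],0],[[0,0,0.016],[0,0,0],0],[[0,0,0.006],[0,0,0],0],[[0,0,0],[0,0,0],0]]'

```text
time: 17.95
tool_pos: [578.0, 44.1, 65.6]
tcp_rot: [-180.0, 0.0, 104.5]
ft_force: [-0.4, 0.3, 0.8]
finger_gap: 85.4
```

```bash
python3 go.py 579 42 32 104.5;python3 - <<'E'
from bench import r;import cv2
from h import *
s=r.snapshot('wrist');cv2.imwrite('pics/w14.png',s['image']);W=cam(s)
E
```

```text
17.95 [578.   44.1  65.6] [-1.7997e+02  2.0000e-02  1.0449e+02] [ -0.7  12.4  97.7  -0.   69.9 -15.2] [-0.37  0.29  0.82] 85.35293926917922
shift m [-0.0023  0.0005  0.0336] rv [-0.0006  0.0003 -0.0002]
```

View pics/w14.png

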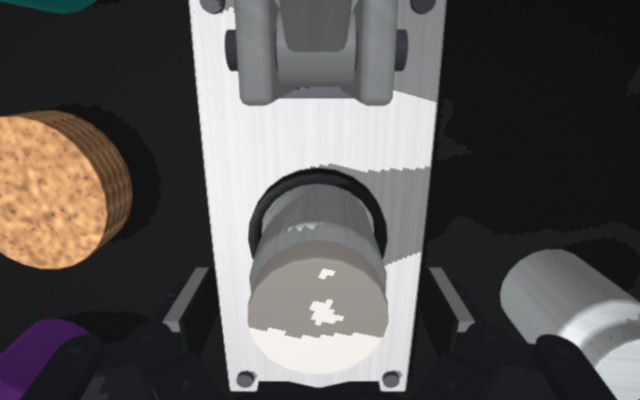

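Call:
carry_out --increments '[[[-0.0015,0,0.01],[0,0,0],0],[[-0.001,0,0.012],[0,0,0],0],[[0,0,0.008],[0,0,0],0],[[0,0,0],[0,0,0],0]]'

```text
time: 18.4
tool_pos: [579.8, 41.4, 34.8]
tcp_rot: [179.9, 0.1, 104.5]
ft_force: [-1.0, 0.1, -0.3]
finger_gap: 85.5
```

```bash
python3 go.py 579 42 32 104.5;python3 - <<'E'
from bench import r;import cv2
from h import *
s=r.snapshot('wrist');cv2.imwrite('pics/w15.png',s['image']);W=cam(s)
cv2.imwrite('pics/s15.png',cv2.resize(r.snapshot('side')['image'][100:250,230:380],None,fx=4,fy=4,interpolation=cv2.INTER_CUBIC))
E
```

```text
18.4 [579.8  41.4  34.8] [1.7989e+02 6.0000e-02 1.0449e+02] [ -1.   14.8  98.5  -0.   66.6 -15.4] [-1.04  0.14 -0.31] 85.46588361903525
shift m [ 0.0008 -0.0007  0.0028] rv [ 0.0019  0.001  -0.0003]
```

View pics/w15.png

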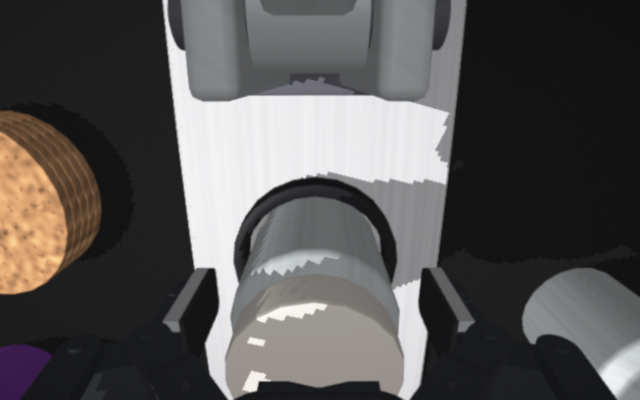

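View pics/s15.png

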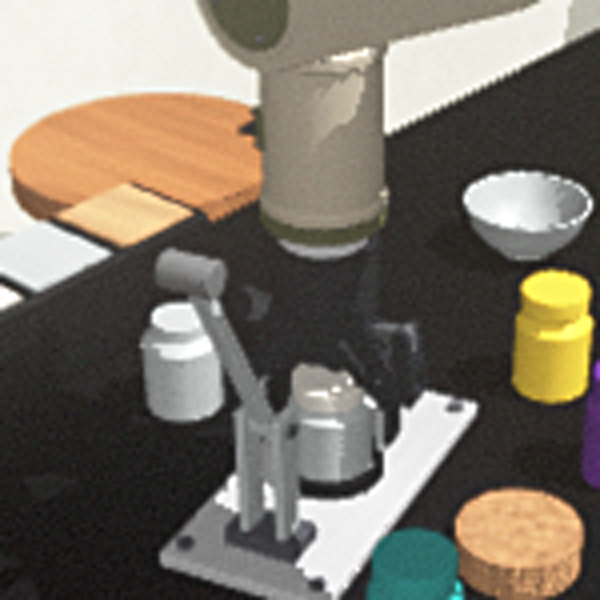

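Call:
carry_out --increments '[[[0,-0.001,0.002],[0,0,0],0],[[0,0,0.001],[0,0,0],0.2],[[0,0,0],[0,0,0],0.5],[[0,0,0],[0,0,0],0.5],[[0,0,0],[0,0,0],0.5],[[0,0,0],[0,0,0],0.5],[[0,0,0],[0,0,0],0.5]]' --newtons 60

```text
time: 19.2
tool_pos: [580.5, 41.2, 34.5]
tcp_rot: [179.7, 0.1, 104.5]
ft_force: [0.3, -0.7, 0.2]
finger_gap: 60.6
```

```bash
python3 go.py 579 42 150 104.5
```

```text
19.2 [580.5  41.2  34.5] [1.7969e+02 1.2000e-01 1.0450e+02] [ -1.   14.7  98.6  -0.   66.3 -15.5] [ 0.32 -0.75  0.16] 60.595084596602945
shift m [ 0.0009 -0.0007 -0.1155] rv [ 0.0055  0.0022 -0.    ]
```

Call:
carry_out --increments '[[[0,0,-0.004],[0,0,0],0.5],[[0,0,-0.008],[0,0,0],0.5],[[0,0,-0.008],[0,0,0],0.5],[[0,0,-0.01],[0,0,0],0.5],[[0,0,0],[0,0,0],0.5]]'

```text
time: 19.7
tool_pos: [579.6, 41.3, 66.5]
tcp_rot: [179.8, 0.1, 104.5]
ft_force: [-0.5, 0.3, -3.5]
finger_gap: 60.4
```

```bash
python3 go.py 580 41 147 104.5;python3 - <<'E'
from bench import r;import cv2
cv2.imwrite('pics/s16.png',cv2.resize(r.snapshot('side')['image'][100:250,230:380],None,fx=4,fy=4,interpolation=cv2.INTER_CUBIC))
E
```

```text
19.7 [579.6  41.3  66.5] [1.7978e+02 9.0000e-02 1.0450e+02] [ -1.   12.3  97.8  -0.   69.7 -15.5] [-0.53  0.28 -3.49] 60.37701951552305
shift m [-0.0005  0.0006 -0.0805] rv [0.0039 0.0016 0.0001]
```

View pics/s16.png

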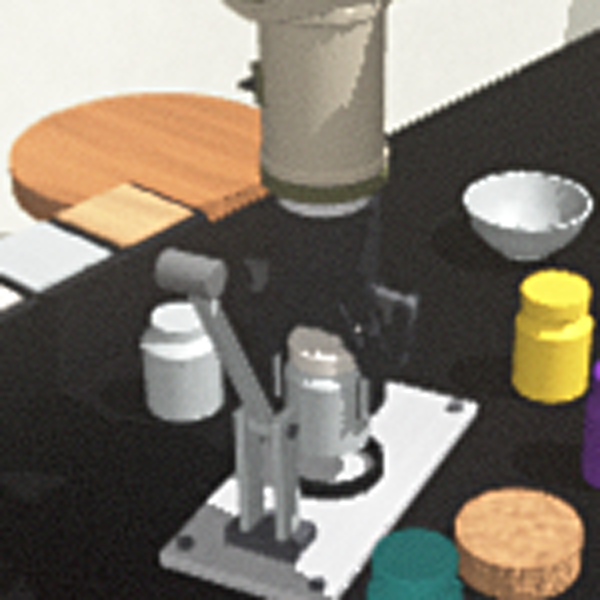

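The flask is up about 3 cm, upright and clear of the ring (weight about 3.5 N). Continuing the lift.

Call:
carry_out --increments '[[[0,0,-0.01],[0.001,0,0],0.5],[[0,0,-0.012],[0.001,0,0],0.5],[[0,0,-0.012],[0.001,0,0],0.5],[[0,0,-0.012],[0,0,0],0.5],[[0,0,-0.012],[0,0,0],0.5],[[0,0,-0.012],[0,0,0],0.5],[[0,0,-0.01],[0,0,0],0.5],[[0,0,-0.004],[0,0,0],0.5],[[0,0,0],[0,0,0],0.5],[[0,0,0],[0,0,0],0.5]]'

```text
time: 20.75
tool_pos: [579.5, 41.4, 158.6]
tcp_rot: [179.9, 0.1, 104.5]
ft_force: [0.0, -0.0, -2.8]
finger_gap: 60.2
```

```bash
python3 go.py 580 41 150 104.5;python3 - <<'E'
from bench import r;import cv2
cv2.imwrite('pics/s17.png',cv2.resize(r.snapshot('side')['image'][80:250,230:400],None,fx=3.5,fy=3.5,interpolation=cv2.INTER_CUBIC))
cv2.imwrite('pics/sc17.png',r.snapshot('scene')['image'])
E
```

```text
20.75 [579.5  41.4 158.6] [1.799e+02 1.100e-01 1.045e+02] [ -0.9   7.   93.5  -0.1  79.4 -15.4] [ 0.02 -0.01 -2.76] 60.230240980000545
shift m [-0.0005  0.0004  0.0086] rv [ 0.0017  0.0019 -0.    ]
```

View pics/s17.png

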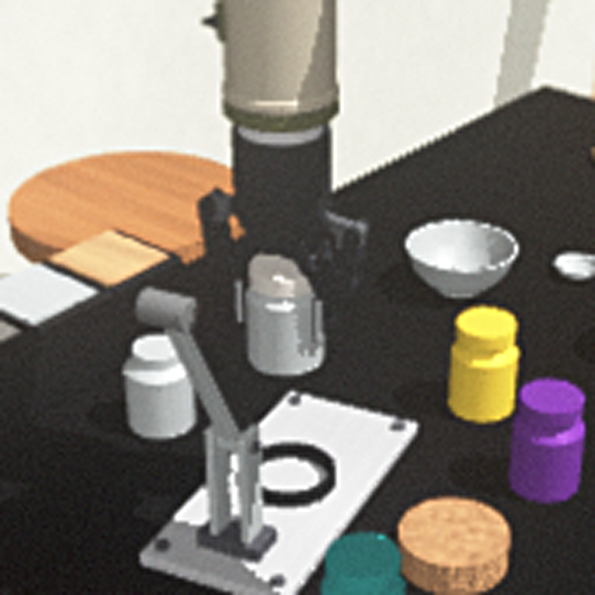

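View pics/sc17.png

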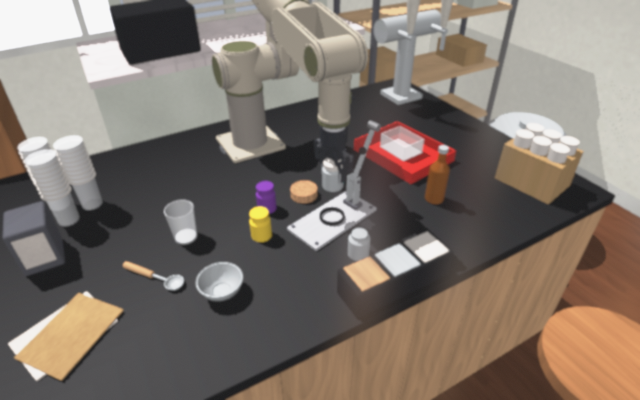

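The flask hangs upright about 12 cm above the ring (side crop (285,320)), the arm is open, and the bystanders have not moved. I'll settle and hand in.

Call:
carry_out --increments '[[[0,0,0],[0,0,0],0.5],[[0,0,0],[0,0,0],0.5],[[0,0,0],[0,0,0],0.5],[[0,0,0],[0,0,0],0.5]]'

```text
time: 21.25
tool_pos: [578.0, 41.4, 155.9]
tcp_rot: [-179.9, 0.0, 104.5]
ft_force: [0.3, 0.4, -3.0]
finger_gap: 60.8
```

```bash
python3 go.py 580 41 150 104.5; python3 -c "
from bench import r
print(r.sense()['qd'].round(2)); print(r.hand_in())"
```

```text
21.25 [578.   41.4 155.9] [-1.7985e+02  4.0000e-02  1.0450e+02] [ -0.9   7.1  93.6  -0.1  79.4 -15.4] [ 0.34  0.4  -3.02] 60.7716976583405
shift m [-0.0009  0.0019  0.0059] rv [-0.0026  0.0007  0.    ]
[-0.02  0.23  0.13 -0.02 -0.09  0.02]
the job is handed in; nothing more can be done
None
```

I pinched the clamp arm's grip, swung it over and pushed the cap home. I then swung the arm back to its open stop, lifted the capped flask and handed the job in while holding it, at about 21 s. The hand-in gave no verdict.

**Last checks:**
- **Lift:** the tool rose about 121 mm from the grasp, and the horizontal shift between grasp and finish was about 2–3 mm by the readings.
- **Hold:** tilt was under 0.2°, the joints were almost still (0.23°/s or less), and about 3 N hung on the wrist. The finger gap read 60.8 mm, slightly under the flask's 62 mm diameter.
- **Cap:** while pressing, the force rose from about 5 N to 36 N, as expected when the cap bottoms out. In the pictures afterwards the cap sits low with no neck gap. I could not read the cap depth directly.
- **Surroundings:** pictures from just before the hand-in show the arm leaning open and the flask clear of the nest. No bystander looked moved, though I judged that by eye only.

**Disagreements:**
- My camera estimates of the stand differed by 2–3 mm between views, so I centred the fingers using the wrist picture.
- My estimate of the clamp angle read about 0.03 rad low when the arm was level, so I reset it there for the swing back.
- During the first hard press there was also a sideways force of about 20 N. It went away when I eased off.

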